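# Pack up the low side of a levelling stand and lay a batten across it

### The arm

A 6-joint arm with a two-finger parallel gripper is mounted at the origin on a cart in front of the work surface, level with it; the furniture and walls round the work are solid. World frame = base frame: x ahead of the robot, y to its left, z up, the work surface at z = 0. Lengths are in m, angles in rad, forces in N, time in s.
With the tool pointing down it reaches from about 0.35 to 0.85 m from the base axis. Payload 8.1 kg.
Tool frame: the origin (TCP) lies on the front face of the gripper's body, between the roots of the fingers; the fingertips stand 84 mm ahead of it and the grasp point (between the pads) lies 65 mm ahead of it; z points along the fingers, y is the line along which they close (so a half turn about z gives the same grasp; the last joint's range is limited). The gripper opens to 93 mm and grips with 3 to 60 N. Pads are 15 mm wide; open, the fingers measure 128 mm over their backs; the gripper's body (75 mm by 188 mm) begins 65 mm behind the grasp point.
Start: joints at [1.155, 0.13, 1.488, -0, 1.523, -0.085], TCP at [0.195, 0.567, 0.303] pointing down, gripper open.
Joint ranges: [-2.96, 2.96], [-0.89, 2.26], [0.02, 2.5], [-1.34, 4.48], [0, 2.73], [-2.66, 2.66]. Speed limits (rad/s): [2.39, 2.39, 2.79, 3.14, 3.14, 3.14].

### API

Orientations are given as a 3x3 rotation matrix whose columns are the frame's x, y, z axes.
In Python, from station import sensors, camera, hand_in gives the robot as it stands.
- The arm moves only by the tool send_rows, never from a script. Its argument "steps" is a list of rows, each a list of 4 numbers: the shift along the world's x, y, z in mm, then the turn about the world's z in degrees. In form: [[tx, ty, tz, roll], ...]. A call has 1 to 12 rows; each row is the pose to reach, as a shift and turn from the pose commanded when the call began; what a row does not reach only later rows make up. A row lasts 1/10 s, in which the tool goes at most 50 mm and 8.59 degrees, less where a joint would pass 70% of its speed; a pose out of reach is approached as far as the arm can. A call with a gripper value outside its range is refused whole. "jaw" is the finger opening in mm, from 0 to 93, set as the call begins (left out, the last holds). The fingers move at their own pace and stop on an object; the grip force is fixed at half the most. Time passes only in rows, so rows that repeat a pose let the fingers close. It gives the time, the measured TCP pose, the force, the opening and the grip force at its end, in the units of the state.
- sensors.read_state(): the state, without advancing time (a new reading comes with each control period).
- camera(name): name is "scene" or "top" or "wrist"; returns a dict with "frame" (400x640x3 uint8, blue, green, red), "fx", "fy", "cx", "cy" (pixels), "distortion" ([k1, k2, p1, p2, k3] as OpenCV has them; the pictures are not rectified), "T" (4x4, takes a point from camera to world coordinates). Camera axes: x right, y down, z forward; pixel columns grow to the right and rows downward; lengths in m; the calibration is good to about 2 mm. A picture is of the moment at which its call begins. There is no depth.
- hand_in(): hands the job in; it is judged then, once.
The state is a dict: "time": time; "qpos": joint angles; "qvel": joint speeds; "joint_efforts": joint torques, N m; "tool_pos": TCP position; "ee_rot": TCP orientation; "ft_force": force on the tool from outside, world axes, zero at the start; "moment": the same for the moment, N m; "gripper_width": opening from 0.0 (shut) to 1.0 (fully open); "finger_force": force on a finger pad.
Only numpy, scipy, OpenCV 4.12 (cv2) and the standard library are available. Lean on these libraries where they do the work, as an engineer would, in place of code of your own. Each camera call takes 0.05 s, during which the arm holds its last target. There are 200 camera calls.

### The job

One support of the green stand is too low. Slide the blue, taller packing shoe fully home into the low support's guide, then lay the pale batten flat and level across the shoe and the narrow fixed bearer, square to the stand and overhanging equally at both ends, and let go of it. Leave the orange shoe where it lies.

Things in the scene. Friction and masses are not known exactly. Their poses are not given: they have to be found in the camera images.
- stand: Fixed green stand on a dark base plate 136 (x) x 214 (y) x 8 mm. Origin on the bench, midway between its two supports; x is the way the shoe slides in, y runs from the low support (y -75 mm, with the guide) to the fixed bearer (y +75 mm), z up. Fixed bearer: bare metal blade 12 mm wide (y), 60 long (x), top 70 mm high, as high as the top of the tall shoe when home.
- guide_home (a point): Where the shoe's origin lies when fully home (the end wall is 1 mm further), on the guide's floor 26 mm above the bench; axes as the stand's. The guide is an undercut channel along x, 39 mm wide, with lips over both sides: 11 mm high space under them, 23 mm gap between them, their tops 43 mm above the bench. Lips run from 25 mm before this point to the end wall (43 mm high).
- guide_mouth (a point): Point on the open landing before the guide, same floor, 26 mm above the bench, 66 mm before guide_home along -x of the stand; axes as the stand's. A shoe with its origin here lies wholly in front of the mouth, whose flared cheeks (37 mm high) begin 27 mm further on. The landing ends 27 mm behind this point.
- rest_mid (a point): Point midway between the two supports, 70 mm above the bench, where the centre of the batten's underside should lie at the end; axes as the stand's.
- tall_shoe: Blue packing shoe, loose, about 0.14 kg, 44 mm high: foot flange 50 (x) x 36 (y) x 8 mm, on it an upright neck 40 (x) x 18 (y) mm, which can be gripped across its 18 mm. Origin at the centre of the underside, x along the length (the sliding direction), z up; symmetric, so either end may go in first.
- short_shoe: Orange packing shoe, loose, same plan but only 30 mm high: the wrong one, not needed. Origin at the centre of the underside.
- batten: Pale wooden batten, loose, 38 (x) x 200 (y) x 19 (z) mm, under 0.2 kg, lying flat on the bench; origin at the centre of its underside, length along y.
Mind the look-alikes: they are no part of the job. Several things have the shape of the tall_shoe; the one meant has the colours described above.

How it is judged:
By the outcome, as a careful person would: the job done as asked, in the order asked, and still so for the second after the job is handed in, with the robot touching nothing.
It also fails if it takes over 64 s, if anything falls off the work surface, if the arm or the gripper's body presses on something with over 40 N, if the wrist force passes 120 N, or if a joint passes its speed limit or range.

## Working session

There is one attempt and no reset: what is moved stays moved. The work goes in short steps, Python scripts to look and compute and a tool call to move; the robot and the scene stay as the last step left them, time stands still between calls to the robot, and variables do not carry over. Pictures are saved under pics/ and viewed, at most 10 in all, crops included, and the job is handed in when it is done.

Besides the shell and the picture viewer there is one more tool, called after ">>>" as name(argument=value, ...), one argument or row to a line, values as JSON. send_rows: Moves the arm, as the interface text tells. Its arguments: {"type":"object","properties":{"steps":{"type":"array","items":{"type":"array","items":{"type":"number"}}},"jaw":{"type":"number"}},"required":["steps"]}

```bash
mkdir -p pics; cat > h.py <<'E'
import numpy as np, cv2
from station import sensors, camera
def shot(n,f):
    c=camera(n); cv2.imwrite('pics/'+f+'.png',c['frame']); np.save('pics/'+f+'.npy',{k:c[k] for k in c},allow_pickle=True); return c
def load(f): return np.load('pics/'+f+'.npy',allow_pickle=True).item()
def K(c): return np.array([[c['fx'],0,c['cx']],[0,c['fy'],c['cy']],[0,0,1.]])
def w(c,uv,z):
    p=cv2.undistortPoints(np.array(uv,float).reshape(-1,1,2),K(c),np.array(c['distortion'],float)).reshape(-1,2)
    T=np.array(c['T']); d=np.c_[p,np.ones(len(p))]@T[:3,:3].T; o=T[:3,3]
    z=np.broadcast_to(z,len(p)); return o+d*((z-o[2])/d[:,2])[:,None]
def px(c,P):
    T=np.linalg.inv(np.array(c['T'])); r=cv2.Rodrigues(T[:3,:3])[0]
    return cv2.projectPoints(np.array(P,float).reshape(-1,1,3),r,T[:3,3],K(c),np.array(c['distortion'],float))[0].reshape(-1,2)
def crop(c,f,x0,y0,x1,y1,s):
    cv2.imwrite('pics/'+f+'.png',cv2.resize(c['frame'][y0:y1,x0:x1],None,fx=s,fy=s,interpolation=cv2.INTER_CUBIC))
E
python3 - <<'E'
from h import *
a=shot('top','top0');b=shot('scene','scene0')
print(a['T'],a['fx'],b['T'],b['fx'])
s=sensors.read_state();print(s)
cv2.imwrite('pics/both.png',np.vstack([a['frame'],b['frame']])[:, :][:800] if 0 else a['frame'])
E
```

```text
[[-0.01049033 -0.98604679  0.16613752  0.31096871]
 [-0.99990536  0.0118231   0.00703506  0.01715028]
 [-0.00890116 -0.16604799 -0.9860775   1.22645278]
 [ 0.          0.          0.          1.        ]] 403.5869157740979 [[ 0.76010507 -0.38704398  0.52195521 -0.19174299]
 [-0.64977105 -0.46033202  0.60489008 -0.83494139]
 [ 0.00615363 -0.7989314  -0.60139068  0.91652283]
 [ 0.          0.          0.          1.        ]] 505.0854509579692
{'time': 0.1, 'qpos': array([ 1.15461000e+00,  1.31125934e-01,  1.48917132e+00,  3.27579280e-05,
        1.52301178e+00, -8.54355840e-02]), 'qvel': array([-0.00011203, -0.00236681, -0.00146367, -0.00191137,  0.00012648,
        0.00167534]), 'joint_efforts': array([ 9.43715204e-04, -5.61338460e+01, -4.93098843e+01,  7.70005421e-02,
        2.91327696e-02, -9.55129735e-05]), 'tool_pos': array([0.19468821, 0.56713514, 0.30176765]), 'ee_rot': array([[-9.45798222e-01,  3.24754060e-01, -7.23814039e-04],
       [ 3.24754817e-01,  9.45796958e-01, -1.55662953e-03],
       [ 1.79059358e-04, -1.70731953e-03, -9.99998526e-01]]), 'ft_force': array([ 0.39239588, -0.57503664,  0.24603301]), 'moment': array([ 0.00727408,  0.00384536, -0.00971753]), 'finger_force': 0.0, 'gripper_width': 1.0002627523826984}
```

View pics/top0.png

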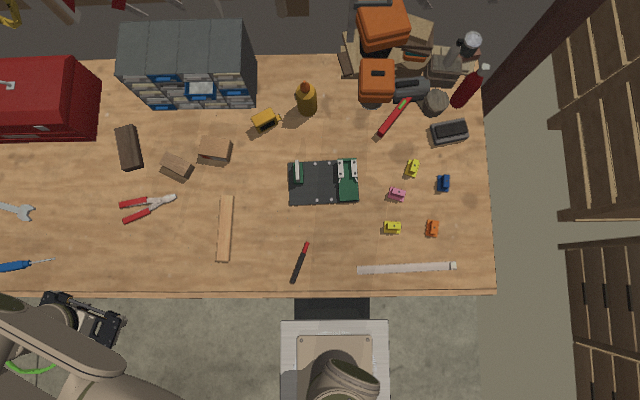

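View pics/scene0.png

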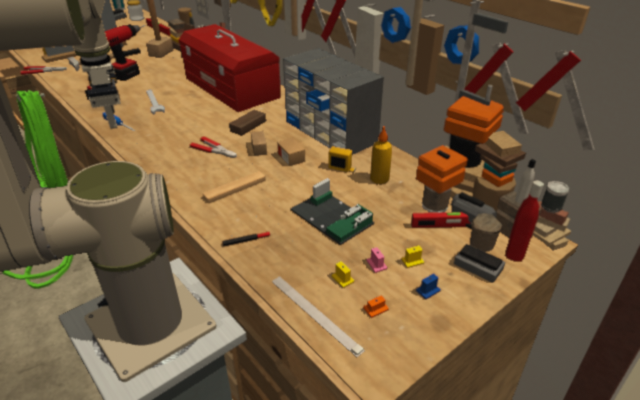

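The top view shows the stand at about (323,182) and the batten at (225,228). Shoe-shaped things are blue (443,183), yellow (412,168) and (392,227), pink (397,194) and orange (432,227). Only the one at (443,183) is blue, so I'll confirm that in an enlarged crop.

```bash
python3 - <<'E'
from h import *
a=load('top0')
A=cv2.resize(a['frame'][150:215,280:460],None,fx=4.4,fy=4.4,interpolation=cv2.INTER_CUBIC)
B=cv2.resize(a['frame'][190:265,210:250],None,fx=4,fy=4,interpolation=cv2.INTER_CUBIC)
C=np.zeros((A.shape[0]+B.shape[0],A.shape[1],3),np.uint8);C[:A.shape[0]]=A;C[A.shape[0]:,:B.shape[1]]=B
cv2.imwrite('pics/c1.png',C);print(C.shape,A.shape)
print(w(a,[(443,183)],.03),w(a,[(225,228)],.019),w(a,[(297,182),(348,182)],.05))
E
```

```text
(586, 792, 3) (286, 792, 3)
[[ 0.5519401  -0.33684211  0.03      ]] [[0.4239483  0.32366448 0.019     ]] [[ 0.55610803  0.10411916  0.05      ]
 [ 0.55423373 -0.047656    0.05      ]]
```

View pics/c1.png

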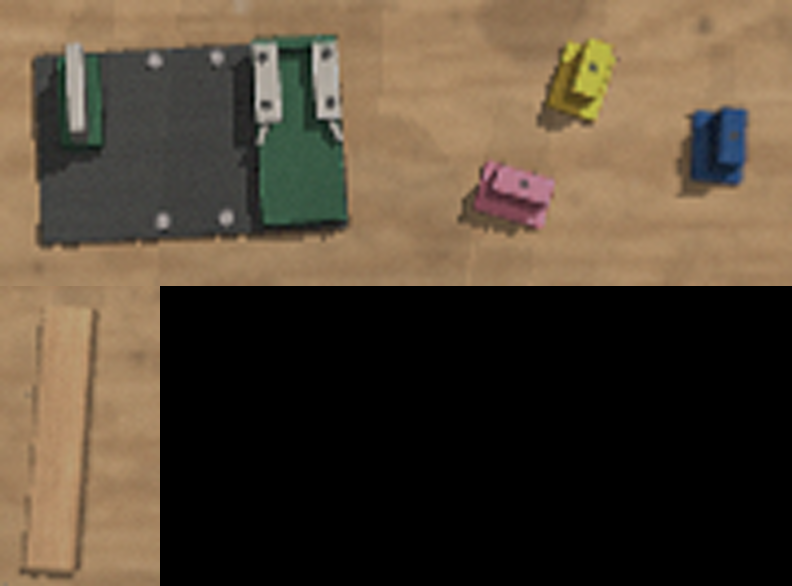

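The crop confirms that the blue shoe's neck top is at about (446.6,181), with its long axis roughly along world x. The stand has its bearer on the left and its guide on the right. The guide's end wall is at the top (larger x) and the landing at the bottom. I'll go above the stand for a close look first.

>>> send_rows(
  steps=[
    [48,-80,0,5],
    [96,-160,0,10],
    [145,-240,0,15],
    [193,-320,0,20],
    [240,-400,0,22],
    [290,-480,0,22],
    [325,-540,0,22],
    [325,-540,0,22],
    [325,-540,0,22],
    [325,-540,0,22],
    [325,-540,0,22],
    [325,-540,0,22],
  ],
)

```text
time: 1.3
tool_pos: [0.5047, 0.0513, 0.3025]
ee_rot: [[-0.999, -0.053, -0.0], [-0.053, 0.999, 0.0], [0.0, 0.0, -1.0]]
ft_force: [1.5, 0.2, 0.4]
gripper_width: 1.001
finger_force: 0.0
```

```bash
python3 - <<'E'
from h import *
a=shot('wrist','w1'); s=sensors.read_state()
print(a['T'],a['fx'],s['time'],s['tool_pos'],s['ee_rot'],s['qpos'])
E
```

```text
[[-5.26402082e-02  9.68556431e-01  2.43161363e-01  4.38189563e-01]
 [ 9.98613543e-01  5.10566878e-02  1.28142954e-02  4.79246865e-02]
 [-3.64558421e-06  2.43498778e-01 -9.69901204e-01  3.84265509e-01]
 [ 0.00000000e+00  0.00000000e+00  0.00000000e+00  1.00000000e+00]] 275.932345100143 1.35 [0.50740299 0.04540052 0.30227061] [[-0.99878308 -0.04929993  0.00137067]
 [-0.04930488  0.99877636 -0.00384968]
 [-0.0011792  -0.00391258 -0.99999165]] [-0.00921534 -0.11703875  1.73759538 -0.00384193  1.51963031 -1.62914048]
```

View pics/w1.png

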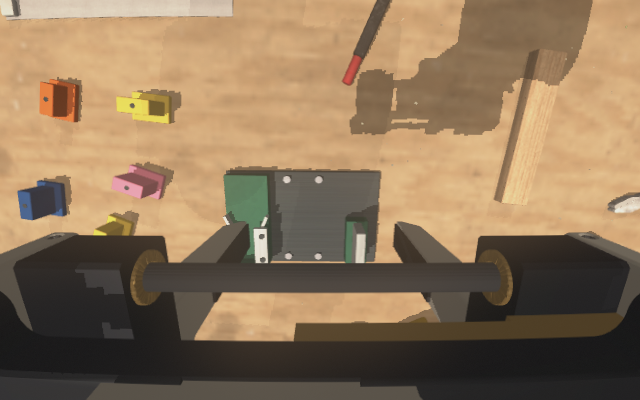

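The wrist view shows the landing and guide at about (247,215), the bearer at (356,240), the blue shoe at (42,200) and the batten from (515,200) to (545,55). The fingers hide part of the stand, so I'll step back and take an enlarged crop.

>>> send_rows(
  steps=[
    [-50,-30,0,0],
    [-90,-60,0,0],
    [-90,-60,0,0],
    [-90,-60,0,0],
    [-90,-60,0,0],
    [-90,-60,0,0],
  ],
)

```text
time: 1.95
tool_pos: [0.4151, -0.0059, 0.303]
ee_rot: [[-0.999, -0.054, 0.001], [-0.054, 0.999, 0.0], [-0.001, 0.0, -1.0]]
ft_force: [0.0, 0.8, -0.5]
gripper_width: 1.0
finger_force: 0.0
```

```bash
python3 - <<'E'
from h import *
a=shot('wrist','w2'); s=sensors.read_state()
print(s['tool_pos'],s['ee_rot'][:2,1],a['T'][:3,3])
c=px(a,[(.555,.03,.03),(.55,-.337,.03)]);print(c)
u,v=c[0].astype(int)
A=cv2.resize(a['frame'][v-80:v+75,u-115:u+115],None,fx=3,fy=3,interpolation=cv2.INTER_CUBIC)
cv2.imwrite('pics/c2.png',A);print(u-115,v-80)
u,v=c[1].astype(int);x0=max(u-40,0)
B=cv2.resize(a['frame'][v-40:v+40,x0:x0+80],None,fx=4,fy=4,interpolation=cv2.INTER_CUBIC);cv2.imwrite('pics/c3.png',B);print(x0,v-40,A.shape)
E
```

```text
[ 0.41503386 -0.00591977  0.30285965] [-0.05434529  0.99852219] [ 0.34846789 -0.00947179  0.38469834]
[[340.84211939 277.04008277]
 [ 87.52908924 259.83073709]]
225 197
47 219 (465, 690, 3)
```

View pics/c2.png

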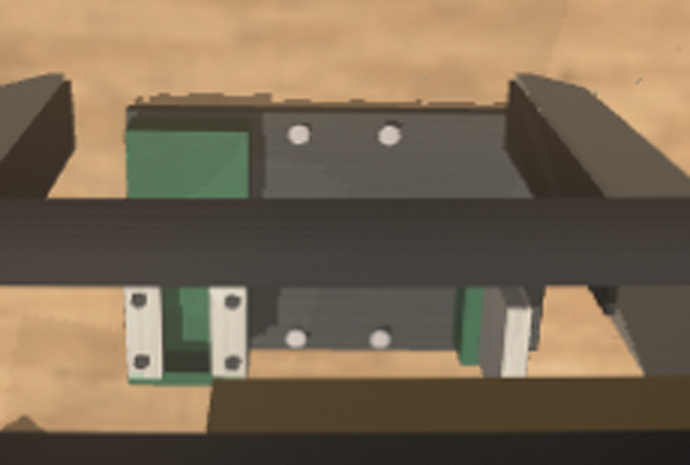

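View pics/c3.png

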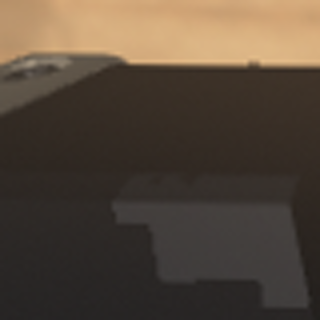

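```bash
python3 - <<'E'
from h import *
a=load('w2')
P={'plate front':[(130,107),(505,107)],'plate rear':[(255,349),(455,349)],'landing front':[(128,131),(248,131)],'lips L':[(125,290),(162,290),(128,376),(162,378)],'lips R':[(210,290),(247,290),(211,376),(247,377)],'bearer':[(505,302),(529,306),(501,377),(526,377)],'wall':[(129,384),(212,384)]}
Z={'plate front':.008,'plate rear':.008,'landing front':.026,'lips L':.043,'lips R':.043,'bearer':.07,'wall':.043}
for k in P:
    print(k,(w(a,[(225+(u+.5)/3-.5,197+(v+.5)/3-.5) for u,v in P[k]],Z[k])[:,:2]*1000).round(1).tolist())
# top cam
t=load('top0')
f=lambda L,z:(w(t,[(280+(u+.5)/4.4-.5,150+(v+.5)/4.4-.5) for u,v in L],z)[:,:2]*1000).round(1).tolist()
print('T plate',f([(40,244),(35,58),(252,45)],.008)); print('T landing',f([(262,228),(346,221)],.026))
print('T lips',f([(253,43),(280,42),(257,122),(281,121),(312,40),(338,38),(318,122),(342,120)],.043))
print('T bearer',f([(66,44),(82,43),(71,132),(86,131)],.07))
print('T shoe neck',f([(724,108),(746,108),(718,167),(742,168)],.044),f([(692,180),(740,186)],.0))
g=lambda L,z:(w(t,[(210+(u+.5)/4-.5,190+(v-286+.5)/4-.5) for u,v in L],z)[:,:2]*1000).round(1).tolist()
print('T batten',g([(45,306),(96,309),(25,569),(76,572)],.019))
# w1
b=load('w1')
print('W1 shoe top',(w(b,[(20,187),(50,180),(21,220),(52,213)],.044)[:,:2]*1000).round(1).tolist())
print('W1 landing',(w(b,[(224,176),(272,175)],.026)[:,:2]*1000).round(1).tolist(),'plate',(w(b,[(380,171),(381,261)],.008)[:,:2]*1000).round(1).tolist())
E
```

```text
plate front [[501.0, -78.8], [491.2, 103.3]]
plate rear [[634.2, -12.3], [628.8, 93.4]]
landing front [[505.7, -76.4], [502.6, -20.5]]
lips L [[578.9, -74.4], [577.8, -57.0], [626.5, -72.9], [626.6, -56.4]]
lips R [[576.6, -34.5], [575.6, -17.1], [624.1, -32.6], [623.7, -15.2]]
bearer [[557.9, 95.7], [559.4, 106.5], [596.3, 98.7], [595.8, 109.9]]
wall [[631.1, -72.4], [628.7, -32.0]]
T plate [[493.2, 132.6], [626.2, 136.7], [633.7, -16.9]]
T landing [[499.8, -21.1], [504.0, -78.7]]
T lips [[625.8, -16.6], [626.3, -35.2], [570.3, -18.4], [570.8, -34.8], [627.5, -57.2], [628.7, -75.1], [569.8, -60.0], [571.0, -76.4]]
T bearer [[619.6, 109.8], [620.1, 99.0], [559.1, 106.3], [559.7, 96.3]]
T shoe neck [[576.2, -337.9], [576.0, -353.0], [535.2, -331.2], [534.3, -347.6]] [[534.4, -325.2], [529.8, -359.0]]
T batten [[526.2, 339.4], [523.4, 300.0], [327.5, 348.5], [325.1, 310.1]]
W1 shoe top [[531.3, -343.5], [519.8, -299.3], [577.6, -352.4], [564.9, -305.1]]
W1 landing [[506.8, -76.8], [502.2, -13.4]] plate [[492.0, 131.9], [627.2, 147.7]]
```

Both cameras agree. Guide home is at about (596,-46) mm, the stand yaw about 2.7°, and rest_mid about (593,28.7). The blue shoe is at about (555,-342) with yaw about -8°, and the batten's centre at about (425.5,324.5). I'll go to the shoe.

>>> send_rows(
  steps=[
    [19,-46,0,-4],
    [38,-92,0,-8],
    [57,-138,0,-11],
    [76,-184,0,-11],
    [95,-230,-20,-11],
    [112,-274,-40,-11],
    [128,-310,-80,-11],
    [140,-336,-115,-11],
    [140,-336,-120,-11],
    [140,-336,-120,-11],
    [140,-336,-120,-11],
  ],
  jaw=64,
)

```text
time: 3.1
tool_pos: [0.5551, -0.3418, 0.1839]
ee_rot: [[-0.991, 0.137, 0.001], [0.137, 0.991, -0.0], [-0.001, -0.0, -1.0]]
ft_force: [0.3, -0.4, 0.9]
gripper_width: 0.684
finger_force: 0.0
```

```bash
python3 - <<'E'
from h import *
a=shot('wrist','w3'); s=sensors.read_state()
print(s['tool_pos'],s['ee_rot'][:2,1],s['gripper_width'])
E
```

```text
[ 0.55547148 -0.34189275  0.1851297 ] [0.13708507 0.99055858] 0.6863064004598939
```

View pics/w3.png

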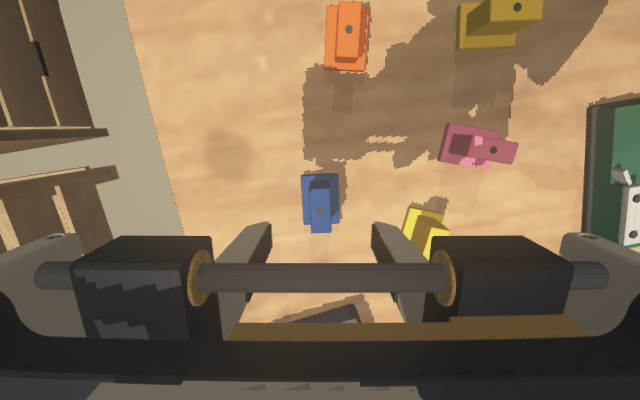

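The blue shoe is at (320,205), centred between the fingers. A yellow shoe at (425,225) is near the right finger, so I'll check the numbers.

```bash
python3 - <<'E'
from h import *
a=load('w3')
print((w(a,[(309,178),(329,178),(311,233),(331,233)],.044)[:,:2]*1000).round(1))
print('yellow',(w(a,[(412,206),(403,236),(444,213)],.008)[:,:2]*1000).round(1))
E
```

```text
[[ 527.5 -347.8]
 [ 529.7 -331.6]
 [ 575.  -353.2]
 [ 577.4 -336.2]]
yellow [[ 574.9 -255. ]
 [ 604.9 -265.7]
 [ 586.4 -224. ]]
```

The shoe's centre is at about (556,-342), and yellow clears the finger by over 25 mm. I'll descend and grip.

>>> send_rows(
  steps=[
    [0,0,-40,0],
    [0,0,-70,0],
    [0,0,-81,0],
    [0,0,-81,0],
    [0,0,-81,0],
    [0,0,-81,0],
  ],
)

```text
time: 3.75
tool_pos: [0.5557, -0.3434, 0.1048]
ee_rot: [[-0.99, 0.138, 0.004], [0.138, 0.99, -0.003], [-0.004, -0.002, -1.0]]
ft_force: [0.8, 0.1, 0.8]
gripper_width: 0.692
finger_force: 0.0
```

>>> send_rows(
  steps=[
    [0,0,0,0],
    [0,0,0,0],
    [0,0,0,0],
    [0,0,0,0],
    [0,0,0,0],
    [0,0,0,0],
    [0,0,0,0],
    [0,0,0,0],
  ],
  jaw=0,
)

```text
time: 4.55
tool_pos: [0.5542, -0.3425, 0.1016]
ee_rot: [[-0.99, 0.138, -0.0], [0.138, 0.99, 0.0], [0.0, 0.0, -1.0]]
ft_force: [1.1, 0.8, -0.7]
gripper_width: 0.193
finger_force: 29.7
```

>>> send_rows(
  steps=[
    [0,0,40,0],
    [0,0,80,0],
    [0,10,110,0],
    [0,50,110,4],
    [-5,100,110,8],
    [-10,150,110,10.6],
    [-15,200,110,10.6],
    [-20,245,110,10.6],
    [-25,280,110,10.6],
    [-25,293,110,10.6],
    [-25,293,110,10.6],
    [-25,293,110,10.6],
  ],
)

```text
time: 5.75
tool_pos: [0.5295, -0.0504, 0.2118]
ee_rot: [[-0.999, -0.047, 0.0], [-0.047, 0.999, -0.001], [-0.0, -0.001, -1.0]]
ft_force: [0.4, -0.2, -1.3]
gripper_width: 0.194
finger_force: 29.7
```

```bash
python3 - <<'E'
from h import *
R=[]
for i in range(6):
    a=shot('wrist','w4') if i==5 else camera('wrist'); s=sensors.read_state(); R.append(np.r_[s['tool_pos'],s['ee_rot'][:2,1]])
R=np.array(R);print(R.mean(0).round(4),R.std(0).round(4),s['gripper_width'],s['time'])
E
```

```text
[ 0.5294 -0.0509  0.2117 -0.0447  0.999 ] [0.0001 0.0002 0.0001 0.0004 0.    ] 0.19140764713951147 6.05
```

View pics/w4.png

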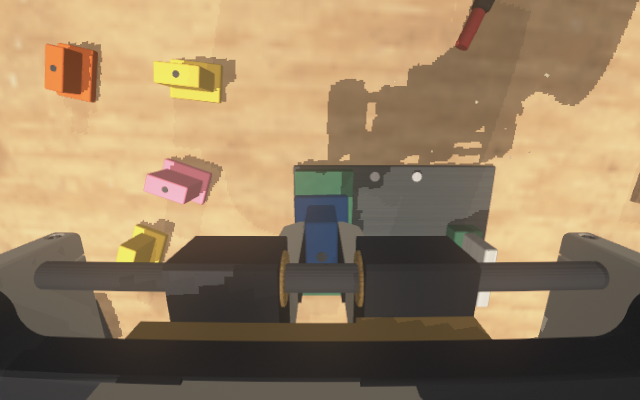

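The shoe is held straight, with its flange at (296–350,196), above the landing whose edges are at (294,171) and (353,171). I'll compare the two centres.

```bash
python3 - <<'E'
from h import *
a=load('w4')
print('landing',(w(a,[(294,170),(353,170.5),(294,193),(354,193)],.026)[:,:2]*1000).round(1).tolist())
print('plate',(w(a,[(294,166),(494.5,166.5)],.008)[:,:2]*1000).round(1).tolist())
print('shoe',(w(a,[(295.5,196),(349.5,196)],.1167)[:,:2]*1000).round(1).tolist(), px(a,[(.5294-.025,-.0509-.018-.001,.1167),(.5294-.025,-.0509+.018-.001,.1167)]))
f=cv2.cvtColor(a['frame'],cv2.COLOR_BGR2HSV)
for r in (178,186,192): print(r,''.join('G' if 45<h<85 and s>60 else '.' for h,s,v in f[r,285:365]))
for r in (200,206,214,220): print(r,''.join('B' if 95<h<130 and s>80 else '.' for h,s,v in f[r,285:365]))
E
```

```text
landing [[504.2, -78.4], [502.2, -20.8], [527.3, -77.9], [524.7, -18.2]]
plate [[502.8, -80.2], [493.7, 130.1]]
shoe [[507.4, -68.7], [505.8, -33.1]] [[293.73222936 191.48313567]
 [348.38511713 193.83629062]]
178 ..........G...GG.G...G.GGGG.GGGGGGGGGGGGGGGGGGGGGGGGGGGGG.......................
186 ...........GGG.GGGGGGGGGGGGGGGGGGGGGGGGGGGGGGGGGGGGGGGGG........................
192 ...........GGGG.GGGG.GGGGGGGGGGGGGGGGGGGGGGGGGGGGGGGGGGG........................
200 ..............................BBBBBBBBBBBBBBBBBBBBBBBBBBBBBBBBB.................
206 .................................................BBBBBBBBBBBBBB.................
214 ...................................................BBBBBBBBBBBB.................
220 .................B.................................BBBBBBBBBBBB.................
```

Relative to the landing the shoe needs about +1.8 mm in y. I'll lower it to just above the floor, release, raise 4 mm so the tips clear the lips, and grip again.

>>> send_rows(
  steps=[
    [0,1.8,-40,0.1],
    [0,1.8,-70,0.1],
    [0,1.8,-79,0.1],
    [0,1.8,-82,0.1],
    [0,1.8,-83.6,0.1],
    [0,1.8,-83.6,0.1],
    [0,1.8,-83.6,0.1],
    [0,1.8,-83.6,0.1],
  ],
)

```text
time: 6.85
tool_pos: [0.53, -0.0479, 0.1293]
ee_rot: [[-0.999, -0.048, 0.002], [-0.048, 0.999, -0.0], [-0.002, -0.0, -1.0]]
ft_force: [-0.9, -0.6, -1.1]
gripper_width: 0.189
finger_force: 29.7
```

>>> send_rows(
  steps=[
    [0,0,0,0],
    [0,0,0,0],
    [0,0,0,0],
    [0,0,4,0],
    [0,0,4,0],
    [0,0,4,0],
  ],
  jaw=28,
)

```text
time: 7.45
tool_pos: [0.5295, -0.0478, 0.1324]
ee_rot: [[-0.999, -0.048, 0.001], [-0.048, 0.999, -0.0], [-0.001, -0.0, -1.0]]
ft_force: [-0.1, 0.2, -0.7]
gripper_width: 0.301
finger_force: 0.0
```

>>> send_rows(
  steps=[
    [0,0,0,0],
    [0,0,0,0],
    [0,0,0,0],
    [0,0,0,0],
    [0,0,0,0],
  ],
  jaw=0,
)

```text
time: 7.95
tool_pos: [0.5292, -0.0478, 0.1321]
ee_rot: [[-0.999, -0.048, -0.0], [-0.048, 0.999, 0.0], [0.0, 0.0, -1.0]]
ft_force: [-0.8, 0.4, -0.8]
gripper_width: 0.192
finger_force: 29.9
```

>>> send_rows(
  steps=[
    [0,-1,0,0],
    [4,-0.8,0,0],
    [8,-0.6,0,0],
    [12,-0.4,0,0],
    [16,-0.2,0,0],
    [20,0,0,0],
    [24,0.1,0,0],
    [28,0.3,0,0],
    [32,0.5,0,0],
    [32,0.5,0,0],
  ],
)

```text
time: 8.95
tool_pos: [0.5618, -0.0473, 0.1321]
ee_rot: [[-0.999, -0.048, 0.0], [-0.048, 0.999, -0.0], [-0.0, -0.0, -1.0]]
ft_force: [0.1, -0.3, -1.3]
gripper_width: 0.193
finger_force: 29.9
```

The shoe has entered the lips with no force. I'll continue towards home.

>>> send_rows(
  steps=[
    [4,0.2,0,0],
    [8,0.4,0,0],
    [12,0.6,0,0],
    [16,0.8,0,0],
    [20,0.9,0,0],
    [24,1.1,0,0],
    [28,1.3,0,0],
    [30,1.4,0,0],
    [30,1.4,0,0],
  ],
)

```text
time: 9.85
tool_pos: [0.5915, -0.0459, 0.1321]
ee_rot: [[-0.999, -0.048, 0.0], [-0.048, 0.999, -0.0], [-0.0, -0.0, -1.0]]
ft_force: [0.8, 0.7, -0.3]
gripper_width: 0.191
finger_force: 29.9
```

>>> send_rows(
  steps=[
    [1,0.05,0,0],
    [2,0.1,0,0],
    [3,0.15,0,0],
    [4,0.2,0,0],
    [4,0.2,0,0],
  ],
)

```text
time: 10.35
tool_pos: [0.5946, -0.0457, 0.1321]
ee_rot: [[-0.999, -0.048, -0.002], [-0.048, 0.999, 0.0], [0.002, 0.0, -1.0]]
ft_force: [-5.6, 0.4, 3.2]
gripper_width: 0.191
finger_force: 29.9
```

>>> send_rows(
  steps=[
    [0.5,0,0,0],
    [1,0.05,0,0],
    [1.5,0.1,0,0],
    [1.5,0.1,0,0],
  ],
)

```text
time: 10.75
tool_pos: [0.595, -0.0456, 0.1322]
ee_rot: [[-0.999, -0.048, -0.005], [-0.048, 0.999, 0.0], [0.005, 0.0, -1.0]]
ft_force: [-13.2, -0.8, 9.5]
gripper_width: 0.193
finger_force: 29.9
```

It met the wall at x≈595 as expected, with -13 N. I'll ease off, release, lift and look.

>>> send_rows(
  steps=[
    [-1.5,0,0,0],
    [-1.5,0,0,0],
  ],
)

```text
time: 10.95
tool_pos: [0.5946, -0.0457, 0.1321]
ee_rot: [[-0.999, -0.048, -0.002], [-0.048, 0.999, -0.0], [0.002, 0.0, -1.0]]
ft_force: [-6.1, -0.6, 3.8]
gripper_width: 0.191
finger_force: 29.9
```

>>> send_rows(
  steps=[
    [0,0,0,0],
    [0,0,0,0],
    [0,0,0,0],
    [0,0,0,0],
    [0,0,30,0],
    [0,0,75,0],
    [0,0,120,0],
    [0,0,150,0],
    [-20,25,150,0],
    [-20,25,150,0],
    [-20,25,150,0],
  ],
  jaw=40,
)

```text
time: 12.05
tool_pos: [0.5752, -0.0203, 0.2821]
ee_rot: [[-0.999, -0.049, 0.0], [-0.049, 0.999, -0.0], [-0.0, -0.0, -1.0]]
ft_force: [1.3, 0.1, 0.1]
gripper_width: 0.43
finger_force: 0.0
```

```bash
python3 - <<'E'
from h import *
a=shot('wrist','w5');t=shot('top','top5'); s=sensors.read_state()
print(s['time'],s['tool_pos'],s['ee_rot'][:2,1],s['ft_force'])
u,v=px(a,[(.56,-.0,.04)])[0].astype(int);print(u,v)
A=cv2.resize(a['frame'][130:300,180:420],None,fx=3,fy=3,interpolation=cv2.INTER_CUBIC)
cv2.imwrite('pics/c5.png',A)
E
```

```text
12.15 [ 0.57528157 -0.02090089  0.28145234] [-0.04800996  0.99884684] [-0.32753653  0.24583058 -0.07552452]
338 172
```

View pics/c5.png

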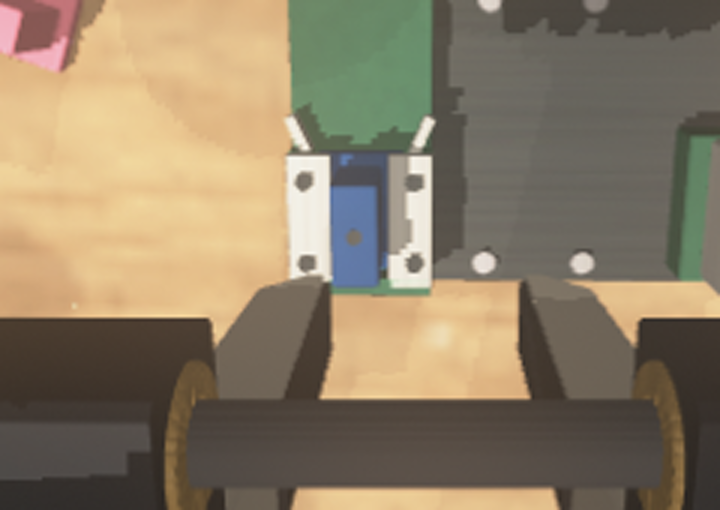

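The shoe sits at the wall. Its flange front at v≈153 lines up with the lips' front edge, and the neck top spans (330–378, 186–287) in the crop. I'll refine the stand and shoe positions.

```bash
python3 - <<'E'
from h import *
a=load('w5')
f=lambda L,z:(w(a,[(180+(u+.5)/3-.5,130+(v+.5)/3-.5) for u,v in L],z)[:,:2]*1000).round(1).tolist()
print('neck top',f([(331,186),(379,186),(331,287),(378,287)],.07))
print('lips',f([(287,155),(330,155),(389,153),(432,153),(389,288),(431,288)],.043))
print('landing sides',f([(289,60),(432,60)],.026),'plate rear',f([(470,280),(660,280)],.008))
E
```

```text
neck top [[578.4, -54.2], [577.6, -36.8], [617.4, -53.4], [616.6, -35.8]]
lips [[573.1, -74.7], [572.3, -57.7], [570.4, -34.5], [569.6, -17.6], [626.7, -32.4], [625.9, -15.1]]
landing sides [[537.4, -77.0], [534.7, -19.2]] plate rear [[634.0, 3.3], [629.8, 89.8]]
```

Shoe centre is at about (597.4,-45.0), which is home. Next is the batten. I'll cross-check its position from w1 while moving above it.

>>> send_rows(
  steps=[
    [-20,44,10,0],
    [-40,88,10,-2],
    [-60,132,10,-4],
    [-80,176,10,-5.5],
    [-100,222,10,-5.5],
    [-120,268,0,-5.5],
    [-137,312,-20,-5.5],
    [-150,345,-40,-5.5],
    [-150,345,-60,-5.5],
    [-150,345,-60,-5.5],
    [-150,345,-60,-5.5],
    [-150,345,-60,-5.5],
  ],
  jaw=66,
)

```text
time: 13.35
tool_pos: [0.4264, 0.3239, 0.2233]
ee_rot: [[-0.999, 0.05, 0.001], [0.05, 0.999, 0.001], [-0.001, 0.001, -1.0]]
ft_force: [0.3, -0.3, 0.9]
gripper_width: 0.709
finger_force: 0.0
```

```bash
python3 - <<'E'
from h import *
b=load('w1')
print((w(b,[(497,203),(526,205),(538,50),(566,53)],.019)[:,:2]*1000).round(1).tolist())
a=shot('wrist','w6');s=sensors.read_state();print(s['time'],s['tool_pos'],s['ee_rot'][:2,1])
t=load('top0')
P=np.array([(525,319.7,19),(425.5,324.5,19),(326.3,329.3,19)])/1000;print(px(a,P))
cv2.imwrite('pics/c6.png',cv2.resize(a['frame'][0:300,200:480],None,fx=2,fy=2,interpolation=cv2.INTER_CUBIC))
E
```

```text
[[526.0, 297.6], [526.8, 340.1], [328.8, 311.0], [329.3, 348.1]]
13.4 [0.42651648 0.32397807 0.22357204] [0.04963061 0.99876707]
[[321.54689594 274.88829845]
 [321.42811456 190.78174704]
 [321.30095356  91.99385618]]
```

Both estimates put the centre at x≈425.5–427.5, y≈324.5. I'll descend and grip.

>>> send_rows(
  steps=[
    [0,0,-45,0],
    [0,0,-90,0],
    [0,0,-120,0],
    [0,0,-135,0],
    [0,0,-135,0],
    [0,0,-135,0],
    [0,0,-135,0],
  ],
)

```text
time: 14.1
tool_pos: [0.4265, 0.3249, 0.0889]
ee_rot: [[-0.999, 0.048, 0.002], [0.048, 0.999, 0.001], [-0.002, 0.002, -1.0]]
ft_force: [0.4, -0.5, 1.2]
gripper_width: 0.707
finger_force: 0.0
```

>>> send_rows(
  steps=[
    [0,0,0,0],
    [0,0,0,0],
    [0,0,0,0],
    [0,0,0,0],
    [0,0,0,0],
    [0,0,0,0],
  ],
  jaw=0,
)

```text
time: 14.7
tool_pos: [0.4253, 0.3245, 0.0873]
ee_rot: [[-0.999, 0.048, 0.0], [0.048, 0.999, 0.0], [-0.0, 0.0, -1.0]]
ft_force: [-0.9, 0.1, 2.2]
gripper_width: 0.408
finger_force: 30.0
```

>>> send_rows(
  steps=[
    [0,0,30,0],
    [0,0,70,0],
    [0,0,110,0],
    [0,0,110,0],
    [0,0,110,0],
    [0,0,110,0],
  ],
)

```text
time: 15.3
tool_pos: [0.4245, 0.3239, 0.1954]
ee_rot: [[-0.999, 0.048, -0.002], [0.048, 0.999, -0.001], [0.002, -0.002, -1.0]]
ft_force: [-0.7, -0.0, -0.9]
gripper_width: 0.407
finger_force: 30.0
```

```bash
python3 - <<'E'
from h import *
a=shot('wrist','w7');s=sensors.read_state();print(s['time'],s['tool_pos'],s['ee_rot'][:2,1],s['ft_force'],s['moment'])
cv2.imwrite('pics/c7.png',cv2.resize(a['frame'][0:380,180:460],None,fx=1.9,fy=1.55,interpolation=cv2.INTER_CUBIC))
t=shot('top','top7')
E
```

```text
15.35 [0.42425103 0.32378063 0.19500495] [0.04805587 0.99884267] [-0.65709524  0.67905721 -0.87935836] [ 0.00311476 -0.00333139 -0.01953878]
```

```bash
python3 - <<'E'
from h import *
a=load('w7')
g=a['frame'].astype(int)
for u in (308,320,332): print(u,[tuple(int(x) for x in g[v,u]) for v in range(30,100,3)])
print(px(a,[(.3265,.329,.129),(.4265,.324,.129),(.525,.319,.129)]))
E
```

```text
308 [(128, 178, 220), (129, 179, 220), (131, 181, 221), (132, 182, 222), (134, 184, 223), (136, 185, 223), (136, 184, 223), (135, 184, 223), (134, 183, 221), (133, 182, 221), (132, 181, 220), (138, 189, 229), (145, 199, 234), (144, 198, 234), (143, 195, 234), (140, 193, 232), (139, 192, 232), (142, 196, 234), (140, 193, 232), (140, 193, 233), (146, 199, 235), (142, 196, 234), (144, 200, 235), (147, 203, 235)]
320 [(126, 175, 218), (125, 173, 216), (126, 174, 216), (129, 177, 219), (132, 182, 222), (134, 184, 223), (136, 186, 224), (137, 187, 225), (138, 188, 225), (138, 188, 225), (136, 186, 224), (130, 178, 222), (140, 194, 233), (140, 192, 233), (140, 193, 233), (137, 189, 230), (133, 185, 228), (134, 185, 228), (137, 189, 231), (136, 189, 231), (135, 187, 230), (133, 185, 228), (134, 186, 229), (132, 183, 228)]
332 [(125, 173, 216), (127, 175, 218), (127, 175, 218), (127, 174, 216), (128, 175, 217), (132, 181, 219), (135, 185, 223), (137, 186, 224), (138, 187, 225), (137, 187, 225), (137, 186, 224), (125, 172, 217), (133, 185, 228), (136, 187, 229), (137, 189, 230), (137, 188, 229), (135, 186, 228), (134, 184, 227), (132, 181, 225), (136, 187, 228), (138, 191, 231), (137, 188, 229), (134, 185, 227), (138, 190, 231)]
[[321.90828251  63.07273355]
 [321.52254259 249.34343157]
 [321.12577538 383.0313411 ]]
```

The far end edge at v≈63 puts the batten's centre about 1.3 mm ahead of the TCP in x. I'll carry it over with a turn of about -84.5°, to hover above the supports.

>>> send_rows(
  steps=[
    [0,0,20,0],
    [15,-25,20,-8],
    [30,-52,20,-16],
    [50,-87,20,-24.5],
    [70,-122,20,-33],
    [90,-157,20,-41.5],
    [110,-192,20,-50],
    [130,-226,20,-58],
    [145,-252,20,-66],
    [158,-275,20,-74],
    [168.7,-293.8,20,-82],
    [168.7,-293.8,10,-84.5],
  ],
)

```text
time: 16.6
tool_pos: [0.5952, 0.0279, 0.2068]
ee_rot: [[-0.04, 0.999, 0.001], [0.999, 0.04, -0.001], [-0.001, 0.001, -1.0]]
ft_force: [0.1, 0.4, -0.5]
gripper_width: 0.408
finger_force: 30.0
```

>>> send_rows(
  steps=[
    [0,0,-10,0],
    [0,0,-20,0],
    [0,0,-20,0],
    [0,0,-20,0],
  ],
)

```text
time: 17.0
tool_pos: [0.5933, 0.0311, 0.1863]
ee_rot: [[-0.049, 0.999, -0.002], [0.999, 0.049, 0.0], [0.0, -0.002, -1.0]]
ft_force: [0.3, -0.3, -0.9]
gripper_width: 0.406
finger_force: 30.0
```

```bash
python3 - <<'E'
from h import *
a=shot('wrist','w8');t=shot('top','top8');s=sensors.read_state();print(s['time'],s['tool_pos'],s['ee_rot'].round(4),s['ft_force'],s['qpos'].round(2))
p=s['tool_pos'];z=p[2]-.0873+.019;n=np.deg2rad(2.7);ey=np.array([-np.sin(n),np.cos(n)]);ex=np.array([np.cos(n),np.sin(n)])
for c in (a,t):
  print(px(c,[np.r_[np.array([.593,.0290])+ey*j+ex*i,z] for j in(.1,-.1) for i in(-.019,.019)]).round(1).tolist())
E
```

```text
17.1 [0.59411185 0.03103454 0.1875991 ] [[-4.910e-02  9.988e-01  6.000e-04]
 [ 9.988e-01  4.910e-02 -0.000e+00]
 [-0.000e+00  6.000e-04 -1.000e+00]] [ 1.19946396 -0.06353483 -0.17946646] [-0.03  0.2   1.63  0.    1.32 -0.08]
[[282.1, 64.4], [358.1, 64.5], [291.9, 383.9], [347.6, 384.1]]
[[286.7, 172.5], [286.2, 159.4], [357.6, 168.4], [356.7, 155.3]]
```

```bash
python3 - <<'E'
from h import *
a=load('w8');t=load('top8')
g=a['frame'].astype(int).sum(2)
for u in (295,305,335,345): print(u,[int(x) for x in g[52:78,u]])
for v in (75,110): print(v,[int(x) for x in g[v,268:296]],[int(x) for x in g[v,344:372]])
h=t['frame'].astype(int).sum(2)
for v in (162,164,166): print('top',v,[int(x) for x in h[v,278:296]],[int(x) for x in h[v,350:366]])
E
```

```text
295 [404, 404, 402, 404, 402, 402, 402, 399, 398, 398, 414, 559, 587, 588, 584, 581, 583, 583, 587, 594, 603, 609, 604, 601, 599, 595]
305 [406, 408, 411, 414, 413, 416, 416, 415, 414, 413, 430, 584, 613, 621, 624, 624, 622, 616, 613, 613, 612, 611, 613, 616, 617, 618]
335 [395, 396, 395, 395, 394, 396, 396, 396, 397, 396, 422, 565, 594, 602, 607, 612, 621, 627, 631, 629, 629, 628, 624, 623, 621, 621]
345 [491, 396, 396, 399, 395, 396, 396, 397, 398, 396, 424, 598, 626, 628, 625, 623, 625, 623, 625, 625, 625, 626, 629, 633, 634, 635]
75 [387, 387, 386, 382, 381, 377, 375, 372, 369, 367, 366, 363, 358, 357, 359, 357, 358, 392, 408, 407, 437, 565, 579, 592, 599, 597, 595, 601] [624, 633, 634, 630, 627, 618, 608, 609, 620, 627, 632, 629, 629, 600, 589, 591, 589, 587, 584, 582, 580, 575, 573, 571, 570, 567, 572, 572]
110 [221, 221, 223, 223, 223, 221, 223, 224, 227, 226, 223, 243, 329, 345, 350, 351, 345, 332, 340, 360, 359, 357, 355, 363, 369, 376, 376, 378] [621, 618, 610, 599, 580, 562, 562, 585, 610, 616, 607, 596, 567, 465, 354, 355, 366, 375, 368, 348, 335, 376, 509, 566, 570, 573, 578, 582]
top 162 [363, 395, 433, 441, 449, 289, 186, 442, 441, 437, 462, 305, 206, 204, 211, 211, 204, 241] [448, 437, 428, 438, 454, 447, 452, 362, 374, 400, 402, 413, 410, 415, 409, 402]
top 164 [323, 417, 436, 442, 449, 277, 273, 438, 442, 432, 465, 258, 213, 204, 211, 212, 249, 257] [450, 434, 438, 434, 441, 436, 450, 383, 382, 398, 406, 409, 400, 416, 407, 405]
top 166 [328, 427, 437, 441, 446, 228, 298, 439, 442, 436, 458, 197, 209, 203, 210, 208, 239, 301] [443, 438, 425, 429, 448, 446, 451, 364, 400, 393, 385, 406, 408, 399, 410, 406]
```

The batten sits square in the gripper. Its end is about 1.3 mm too far in +y by the wrist camera, and the top camera agrees within its resolution. I'll correct by (-1,-1.5) mm and lower.

>>> send_rows(
  steps=[
    [-1,-1.5,-10,0],
    [-1,-1.5,-20,0],
    [-1,-1.5,-25,0],
    [-1,-1.5,-28,0],
    [-1,-1.5,-29.5,0],
    [-1,-1.5,-29.5,0],
    [-1,-1.5,-29.5,0],
    [-1,-1.5,-29.5,0],
  ],
)

```text
time: 17.9
tool_pos: [0.5932, 0.0291, 0.1579]
ee_rot: [[-0.048, 0.999, 0.001], [0.999, 0.048, -0.0], [-0.0, 0.001, -1.0]]
ft_force: [0.7, -0.3, -1.3]
gripper_width: 0.403
finger_force: 30.0
```

>>> send_rows(
  steps=[
    [0,0,-0.5,0],
    [0,0,-1,0],
    [0,0,-1,0],
  ],
)

```text
time: 18.2
tool_pos: [0.5932, 0.0291, 0.1574]
ee_rot: [[-0.048, 0.999, 0.001], [0.999, 0.048, -0.0], [-0.0, 0.001, -1.0]]
ft_force: [-2.9, 0.5, 5.2]
gripper_width: 0.403
finger_force: 30.0
```

```bash
python3 - <<'E'
from h import *
a=shot('wrist','w9');b=shot('scene','s9');s=sensors.read_state();print(s['time'],s['tool_pos'],s['ee_rot'][:2,1],s['ft_force'],s['moment'])
A=cv2.resize(a['frame'][30:300,200:440],None,fx=1.6,fy=1.6);B=cv2.resize(b['frame'][140:250,270:400],None,fx=3,fy=3,interpolation=cv2.INTER_CUBIC)
C=np.zeros((440,800,3),np.uint8);C[:A.shape[0],:A.shape[1]]=A;C[:B.shape[0],400:400+B.shape[1]]=B;cv2.imwrite('pics/c9.png',C)
E
```

```text
18.3 [0.59316728 0.0290819  0.15732834] [0.99885113 0.04791777] [-2.34324401 -0.70509014  6.22831581] [-0.07574388  0.54140643  0.04536858]
```

Contact came at z=157.3 as predicted, with 6 N. I'll release, lift straight up and check.

>>> send_rows(
  steps=[
    [0,0,0.3,0],
    [0,0,0.3,0],
    [0,0,0.3,0],
    [0,0,0.3,0],
    [0,0,0.3,0],
    [0,0,10,0],
    [0,0,30,0],
    [0,0,70,0],
    [0,0,115,0],
    [0,0,150,0],
    [0,0,150,0],
    [0,0,150,0],
  ],
  jaw=62,
)

```text
time: 19.5
tool_pos: [0.5936, 0.0291, 0.3087]
ee_rot: [[-0.048, 0.999, 0.003], [0.999, 0.048, -0.0], [-0.0, 0.003, -1.0]]
ft_force: [-0.5, 0.7, -0.1]
gripper_width: 0.671
finger_force: 0.0
```

>>> send_rows(
  steps=[
    [0,45,0,0],
    [0,90,0,0],
    [0,130,0,0],
    [0,130,0,0],
    [0,130,0,0],
    [0,130,0,0],
  ],
)

```text
time: 20.1
tool_pos: [0.5926, 0.1583, 0.3055]
ee_rot: [[-0.048, 0.999, -0.002], [0.999, 0.048, -0.001], [-0.001, -0.002, -1.0]]
ft_force: [0.3, -0.5, -1.0]
gripper_width: 0.67
finger_force: 0.0
```

```bash
python3 - <<'E'
from h import *
a=shot('wrist','w10');b=shot('scene','s10');t=shot('top','t10');s=sensors.read_state();print(s['time'],s['tool_pos'])
n=np.deg2rad(2.7);ey=np.array([-np.sin(n),np.cos(n)]);ex=np.array([np.cos(n),np.sin(n)])
for c in (a,b,t): print(px(c,[np.r_[np.array([.593,.0290])+ey*j+ex*i,.089] for j in(.1,-.1) for i in(-.019,.019)]).round(1).tolist())
q=px(t,[(.593,.029,.089)])[0]
A=cv2.resize(a['frame'],(480,300));B=cv2.resize(b['frame'][160:250,270:390],None,fx=3.3,fy=3,interpolation=cv2.INTER_CUBIC)
D=cv2.resize(t['frame'][145:215,275:372],None,fx=4,fy=4,interpolation=cv2.INTER_CUBIC)
C=np.zeros((590,800,3),np.uint8)
A=cv2.resize(a['frame'][100:400,100:540],None,fx=1.8,fy=1.8) if 0 else A
C[:300,:480]=A;C[305:305+B.shape[0],:B.shape[1]]=B;C[305:305+D.shape[0],400:400+D.shape[1]]=D
cv2.imwrite('pics/c10.png',C)
E
```

```text
20.25 [0.5930189  0.15783731 0.30631453]
[[299.3, 214.8], [332.8, 214.8], [302.4, 358.6], [331.1, 358.6]]
[[310.6, 175.7], [320.2, 170.8], [359.9, 206.2], [369.5, 200.5]]
[[287.8, 174.9], [287.2, 162.1], [356.9, 170.9], [355.9, 158.1]]
```

View pics/c10.png

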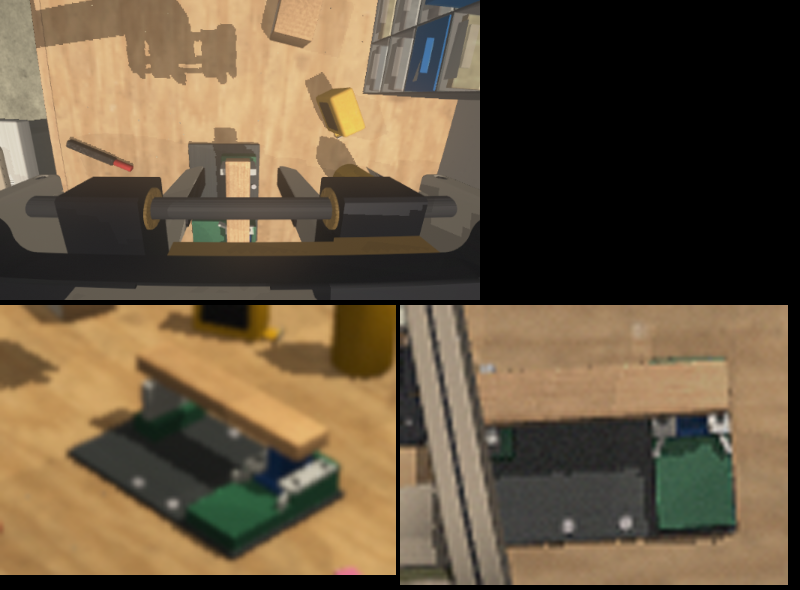

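The batten lies level and square across the blue shoe and the bearer. Its wrist-view end is at v≈216 against 214.8 predicted, and its top-view right end is at column 357 against 356.4. One numeric check of the end edge before handing in.

```bash
python3 - <<'E'
from h import *
a=load('w10');g=a['frame'].astype(int).sum(2)
for u in (308,316,324): print([int(x) for x in g[208:222,u]])
print([int(x) for x in g[235,292:342]])
print(px(a,[(.593-.0047,.029+.101,.089),(.593-.0047,.029+.099,.089)]))
E
```

```text
[219, 231, 238, 265, 277, 285, 295, 429, 568, 590, 580, 585, 568, 554]
[222, 230, 238, 264, 278, 285, 300, 422, 550, 572, 568, 567, 563, 555]
[226, 244, 241, 264, 275, 288, 292, 420, 552, 571, 585, 586, 583, 576]
[204, 203, 206, 207, 206, 206, 206, 208, 270, 408, 492, 497, 513, 521, 537, 547, 552, 552, 551, 542, 549, 561, 561, 552, 533, 527, 552, 578, 562, 544, 556, 563, 551, 539, 562, 573, 568, 545, 543, 568, 529, 408, 296, 298, 302, 302, 300, 302, 306, 308]
[[316.10861142 213.85925465]
 [316.03332147 215.54063622]]
```

```bash
python3 -c "
from station import hand_in; print(hand_in())"
```

```text
the job is handed in; nothing more can be done
None
```

The job is handed in: the blue shoe is pushed home in the guide, the batten lies released, level and square across the shoe and bearer (bearer-end edge within about 0.5 mm of target), and I left the orange shoe alone; no verdict was returned.

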